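Gauge brittle insulators and run the batch test

ROBOT

A 6-joint arm with a two-finger parallel gripper is mounted at the origin on the work surface. World frame = base frame: x ahead of the robot, y to its left, z up, the work surface at z = 0. Lengths are in m, angles in rad, forces in N, time in s.
With the tool pointing down it reaches from about 0.425 to 1.125 m from the base axis. Payload 14.9 kg.
Tool frame: the origin (TCP) lies at the very end of the fingers, on their centre line; the grasp point (between the pads) lies 19 mm behind it; z points along the fingers, y is the line along which they close (so a half turn about z gives the same grasp; the last joint's range is limited). The gripper opens to 91 mm and grips with 3 to 60 N. Pads are 32 mm wide; open, the fingers measure 118 mm over their backs; the gripper's body (76 mm by 178 mm) begins 60 mm behind the grasp point.
Start: joints at [1.177, 0.379, 1.734, -0, 1.028, -0.033], TCP at [0.247, 0.655, 0.214] pointing down, gripper open.
Joint ranges: [-2.77, 2.77], [-0.74, 2.19], [0, 2.66], [-1.06, 4.2], [0.31, 2.87], [-3.08, 3.08]. Speed limits (rad/s): [1.89, 1.89, 2.39, 3.14, 3.14, 3.14].

INTERFACE

Orientations are given as a rotation vector (axis times angle).
In Python, from rig import observe, cams, workorder gives the robot as it stands.
- The arm moves only by the shell command python3 -m creep 'ROWS' [FORCE]. ROWS is JSON, a list of rows, each a list of 3 entries, a list of its own where there are three numbers: the shift along the tool's x, y, z in m, then the turn, a rotation vector about the tool's x, y, z in degrees, then the finger opening in m, from 0 to 0.0912. A call has 1 to 8 rows; each row shifts and turns the commanded pose from where the row before left it, along the tool's axes as they then stand; what a row does not reach is not made up. A row lasts 1/8 s, in which the tool goes at most 62.5 mm and 10.7 degrees, less where a joint would pass 70% of its speed; a pose out of reach is approached as far as the arm can. A call with a gripper value outside its range is refused whole. The fingers move at their own pace and stop on an object; FORCE is the grip in N (left out, the last holds). Time passes only in rows, so rows that do not move let the fingers close. It gives the time, the measured TCP pose, the force, the opening and the grip force at its end, in the units of the state.
- observe(): the state, without advancing time (a new reading comes with each control period).
- cams.snapshot(name): name is "scene" or "side" or "wrist"; returns the picture (480x640x3 uint8, blue, green, red); there is no depth.
- cams.calibration(name): a dict with "K" (3x3 intrinsics, pixels), "extrinsics" (4x4, takes a point from camera to world coordinates). Camera axes: x right, y up, looking along -z (the intrinsics and any distortion apply to the point x, -y, -z); pixel columns grow to the right and rows downward; lengths in m; the calibration is good to about 2 mm. A picture is of the moment at which its call begins: read the wrist's pose just before it. calibration takes no time and is no camera call; for the wrist camera it gives the pose at the moment of the call.
- workorder.close_job(): hands the job in; it is judged then, once.
The state is a dict: "time": time; "q": joint angles; "dq": joint speeds; "tau": joint torques, N m; "eef_pos": TCP position; "tool_rot": TCP orientation; "wrist_force": force on the tool from outside, world axes, zero at the start; "torque": the same for the moment, N m; "width": finger opening in m; "grasp_force": force on a finger pad.
Only numpy, scipy, OpenCV 4.12 (cv2) and the standard library are available. Lean on these libraries where they do the work, as an engineer would, in place of code of your own. Each camera call takes 0.05 s, during which the arm holds its last target. There are 200 camera calls.

TASK

Sort the brittle ceramic insulators on the bench with the gauge lane of the tester: slide every one whose foot fits in through the lane's mouth until its foot is wholly inside, and stand every one whose foot is too wide upright in the low grey tray; handle them gently, gripping with less than 20 N. When all are sorted and let go, gently push the tester's sprung, hinged plate down until it lies level, keep it down for a full second to run the test, and let it rise again. Leave the solder spool and the screwdriver alone.

Things in the scene. Friction and masses are not known exactly. Their poses are not given: they have to be found in the camera images.
- insulator1: White ceramic stand-off insulator standing upright, 96 mm tall; up to five, the number varies (None: absent). Round foot 24 mm high, diameter 56 mm (fits the gauge) or 66 mm (oversize; otherwise they are alike); stem 34 mm, ribs 39 mm at heights 32 to 57 mm; smooth steel cap of 28 mm diameter from height 62 to 96 mm. Origin: centre of the underside, z up.
- insulator2: As insulator1 (foot 56 or 66 mm). Grip any of them by the cap from above, fingertips above 62 mm (the stem has a shoulder there). 0.2 to 0.45 kg, weight low in the foot. Brittle: it breaks if the fingers press on it with more than 40 N in all (20 N on each of the two pads); 10 N on each pad carries it.
- insulator3: As insulator1 (foot 56 or 66 mm). An insulator held by its cap tips in the grip when its foot is blocked, at about 4 to 8 N; stand it down and let go and it rights itself.
- insulator4: As insulator1 (foot 56 or 66 mm).
- insulator5: As insulator1 (foot 56 or 66 mm).
- lane: Fixed gauge lane: a straight channel on the bench, 84 mm wide outside. Origin: bench level, middle of its open mouth; it runs along its own +y for 205 mm (yaw varies). Its floor is the bench. Side walls 60 mm apart with square ends; on them lie two steel strips, undersides at 34 mm, tops at 39 mm height, leaving a slot 42 mm wide for the stems: feet can enter only by sliding through the mouth.
- lane_mouth (a point): Middle of the lane's mouth, at bench level (same point as the lane's origin). A 56 mm foot slides in, upright, with its underside less than 8 mm above the bench; a 66 mm foot jams with its centre about 14 mm short of the mouth. A 56 mm foot is wholly inside when its centre is 28 mm or more past the mouth.
- lane_end (a point): Middle of the stop wall's inner face at bench level, 205 mm from the mouth. Three 56 mm feet fit in a row (say centres 171, 111 and 51 mm from the mouth). Beside the lane on its own +x side stands the tester case, 60 mm high (x 90 to 175 mm, y 70 to 270 mm); beyond the stop wall is the hinged plate.
- plate (a joint): Tilt of the sprung plate, 110 x 84 mm: 0 = level, on its stop; 0.45 rad = fully risen, where its spring holds it. The hinge runs along the lane's y at x = +50 mm, y = 262 mm, height 42 mm in the lane's frame; the free edge (x = -60 mm when level) rises. The test runs while the tilt is below 0.06. Pushing the plate or the lane with more than 25 N is too rough.
- plate_edge (a point): Point on the plate's top face, 94 mm from the hinge, middle of the black rubber strip by the free edge: push down here, about 3 N at first and 5 to 6 N to hold it level. Its height is 46 mm with the plate level and 86 mm fully risen.
- tray: Fixed low grey open tray, 110 mm by 210 mm (long along its own y), rim 16 mm high, walls and floor 4 mm thick, for the insulators that do not fit; there is room for two, side by side along y. Origin: centre of its underside.
- solder_spool: Bystander: grey solder spool standing on end, 64 mm diameter, 50 mm high; leave it alone. Origin: centre of its underside.
- screwdriver: Bystander: screwdriver lying on the bench; leave it alone. Origin: on the underside near its middle.

How it is judged:
By the outcome, as a careful person would: the job done as asked, in the order asked, and still so for the second after the job is handed in, with the robot touching nothing.
Of insulator1, insulator2, insulator3, insulator4, insulator5 only 3 to 4 are there at a start; the rules pass over those that are not, and their reading is None.
At some moment in a run one of insulator1, insulator2, insulator3, insulator4, insulator5 may be knocked a few centimetres aside while the robot is not near it.
Once in a run the grip may slacken for a moment while it holds something.
It also fails if it takes over 210 s, if anything falls off the work surface, if the arm or the gripper's body presses on something with over 40 N, if the wrist force passes 120 N, or if a joint passes its speed limit or range.

## Working session

There is one attempt and no reset: what is moved stays moved. The work goes in short steps, Python scripts to look and compute and a shell command to move; the robot and the scene stay as the last step left them, time stands still between calls to the robot, and variables do not carry over. Pictures are saved under pics/ and viewed, at most 14 in all, crops included, and the job is handed in when it is done.

```bash
ls; mkdir -p pics
python3 - <<'E'
from rig import observe,cams
import cv2
s=observe();print(s)
for n in("scene","side","wrist"):
    c=cams.calibration(n);print(n,c)
    cv2.imwrite(f"pics/{n}0.png",cams.snapshot(n))
E
```

```text
pics
{'time': 0.0, 'q': array([ 1.17671838e+00,  3.79403412e-01,  1.73476756e+00,  3.39795369e-06,
        1.02844185e+00, -3.32864339e-02]), 'dq': array([ 0.00017229, -0.00012069, -0.00138547, -0.00123288,  0.000662  ,
       -0.00046764]), 'tau': array([-3.45161119e-03, -7.63709807e+01, -4.34375024e+01,  6.49970002e-02,
        4.23649431e-02, -7.08611674e-05]), 'eef_pos': array([0.24696259, 0.65458879, 0.21329839]), 'tool_rot': array([-5.63624484e-01, -3.09039678e+00,  1.56496208e-03]), 'wrist_force': array([-0.33518349,  0.89190594,  0.2466165 ]), 'torque': array([-0.03711449,  0.00320025, -0.00477247]), 'grasp_force': 0.0, 'width': 0.09141010949653142}
scene {'K': array([[600.93137026,   0.        , 311.24103997],
       [  0.        , 600.93137026, 243.42137538],
       [  0.        ,   0.        ,   1.        ]]), 'extrinsics': array([[ 0.4802449 , -0.74682267,  0.46002253,  1.17267588],
       [ 0.8771168 ,  0.40556203, -0.25726556, -0.24727539],
       [ 0.00556408,  0.52704396,  0.84981981,  1.17895364],
       [ 0.        ,  0.        ,  0.        ,  1.        ]])}
side {'
[... 241 characters left out ...]
[-0.29604242,  0.47380861, -0.82937584, -0.81676913],
       [-0.0211889 ,  0.86482617,  0.50162409,  0.62097888],
       [ 0.        ,  0.        ,  0.        ,  1.        ]])}
wrist {'K': array([[384.41327768,   0.        , 320.11214   ],
       [  0.        , 384.41327768, 238.94718256],
       [  0.        ,   0.        ,   1.        ]]), 'extrinsics': array([[ 3.52549584e-01, -9.01268853e-01, -2.51839720e-01,
         1.77134142e-01],
       [ 9.35793135e-01,  3.39545860e-01,  9.48673738e-02,
         6.81437535e-01],
       [ 1.01249603e-05, -2.69115334e-01,  9.63107957e-01,
         3.83968375e-01],
       [ 0.00000000e+00,  0.00000000e+00,  0.00000000e+00,
         1.00000000e+00]])}
```

View pics/scene0.png

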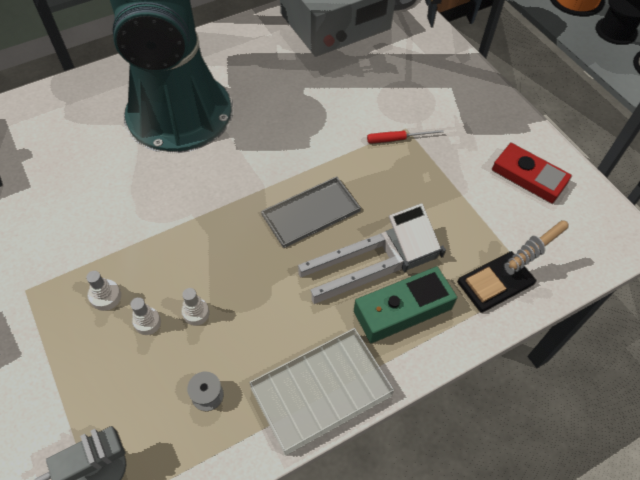

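View pics/side0.png

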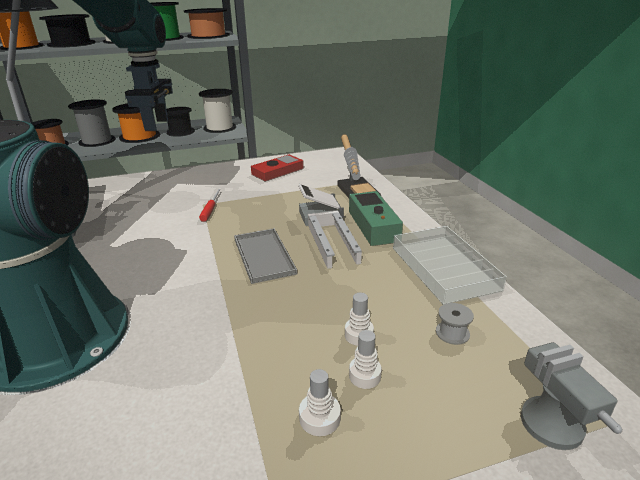

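The scene shows three insulators, with caps at about (95,280), (138,305) and (190,296) and the left foot looking wider. The grey tray is at (312,212), the lane mouth at (307,282) with the plate at (415,235), and the spool is at (205,392). Next I'll zoom in for precise pixels.

```bash
python3 - <<'E'
import cv2,numpy as np
a=cv2.imread("pics/scene0.png");b=cv2.imread("pics/side0.png")
c1=cv2.resize(a[262:342,70:230],None,fx=5,fy=5,interpolation=cv2.INTER_CUBIC)
c2=cv2.resize(a[170:310,255:455],None,fx=4,fy=4,interpolation=cv2.INTER_CUBIC)
cv2.imwrite("pics/c1.png",c1);cv2.imwrite("pics/c2.png",c2)
E
cat > h.py <<'E'
import numpy as np,cv2
from rig import cams,observe
def ray(c,u,v):
    d=np.array([(u-c["K"][0,2])/c["K"][0,0],-(v-c["K"][1,2])/c["K"][1,1],-1.])
    E=c["extrinsics"];return E[:3,3],E[:3,:3]@d
def onz(c,u,v,z):
    o,d=ray(c,u,v);return o+d*(z-o[2])/d[2]
def proj(c,p):
    E=c["extrinsics"];q=E[:3,:3].T@(np.array(p)-E[:3,3]);K=c["K"]
    return np.array([K[0,2]+K[0,0]*q[0]/-q[2],K[1,2]+K[1,1]*-q[1]/-q[2]])
def totool(dp,rv=None):
    s=observe();R=cv2.Rodrigues(np.array(s["tool_rot"] if rv is None else rv))[0];return R.T@np.array(dp)
E
```

```text
(no output)
```

View pics/c1.png

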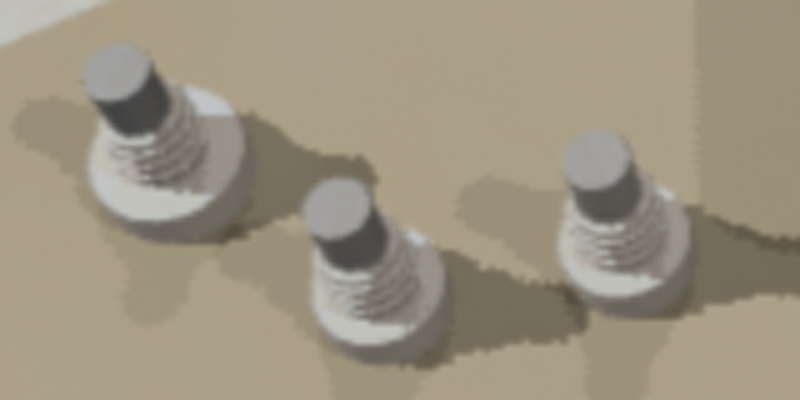

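View pics/c2.png

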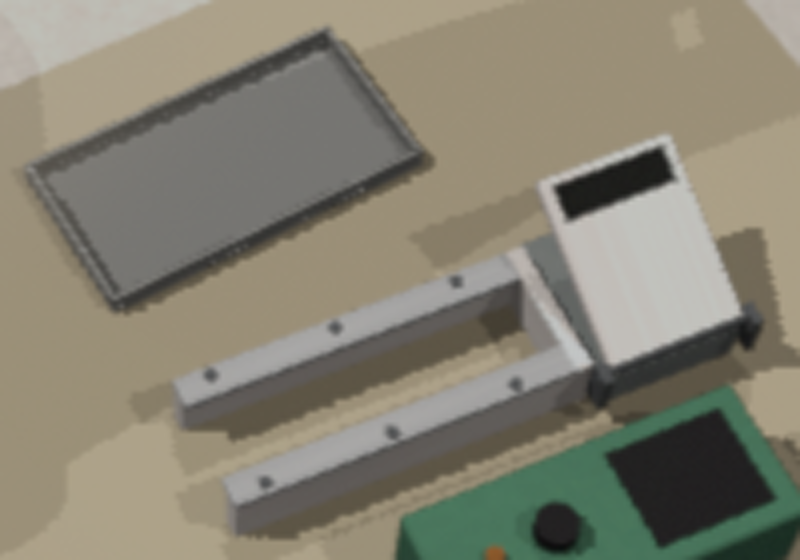

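Left foot is 162 px wide in the crop against 138 and 135, a ratio of about 1.18, so A is 66 mm while B and C are 56 mm. Cap tops in the crop are at (118,73), (338,209) and (597,161). The lane's front outer corners are (176,380) and (237,506), and the tray corners are (28,170), (328,30), (432,158) and (118,305).

```bash
cat > m.py <<'E'
from h import *
c=cams.calibration("scene")
f1=lambda x,y:((x+.5)/5-.5+70,(y+.5)/5-.5+262)
f2=lambda x,y:((x+.5)/4-.5+255,(y+.5)/4-.5+170)
np.set_printoptions(precision=4,suppress=True)
sd=cams.calibration("side")
for n,p,w in(("A",(118,73),162),("B",(338,209),138),("C",(597,161),136)):
    P=onz(c,*f1(*p),.096);d=np.linalg.norm(P-[0,0,.07]-c["extrinsics"][:3,3])
    print(n,P,"r",np.hypot(P[0],P[1]),"w",w/5/600.9*d,"side px",proj(sd,P))
print("corners");L=[onz(c,*f2(*p),.039) for p in((176,380),(237,506),(188,404),(226,480),(510,250),(590,368))]
for p in L:print(p)
m=(L[0]+L[1])/2;x=L[1]-L[0];e=L[4]-L[0];print("mouth",m,"w",np.linalg.norm(x),"ang x",np.degrees(np.arctan2(x[1],x[0])),"ang y",np.degrees(np.arctan2(e[1],e[0])),np.linalg.norm(e))
T=[onz(c,*f2(*p),.016) for p in((28,170),(328,30),(432,158),(118,305))]
print("tray",sum(T)/4,[np.linalg.norm(T[i]-T[i-1]) for i in range(4)],np.degrees(np.arctan2(*(T[1]-T[0])[1::-1])),T)
print("stripe",onz(c,*f2(617,184),.086))
E
python3 m.py
```

```text
A [ 0.4427 -0.3495  0.096 ] r 0.5640525394315665 w 0.07378368646844098 side px [320.0635 375.6442]
B [ 0.5443 -0.2919  0.096 ] r 0.6176145207859141 w 0.06034593495936792 side px [367.9085 335.3248]
C [ 0.5737 -0.193   0.096 ] r 0.6052905778110299 w 0.058863013685419616 side px [361.3211 296.6303]
corners
[0.5902 0.0474 0.039 ]
[0.6734 0.0397 0.039 ]
[0.6066 0.0461 0.039 ]
[0.6571 0.042  0.039 ]
[0.6057 0.2531 0.039 ]
[0.6919 0.2504 0.039 ]
mouth [0.6318 0.0436 0.039 ] w 0.083538439334626 ang x -5.335724927756465 ang y 85.70011143688325 0.20619722123028
tray [0.4635 0.1499 0.016 ] [np.float64(0.10808973297613846), np.float64(0.2071996555303231), np.float64(0.1121810855857883), np.float64(0.20972136488920215)] 91.66860693646824 [array([0.4115, 0.0438, 0.016 ]), array([0.4055, 0.2509, 0.016 ]), array([0.5175, 0.2572, 0.016 ]), array([0.5195, 0.0475, 0.016 ])]
stripe [0.6205 0.3075 0.086 ]
```

```bash
python3 -m creep '[[[0,0,0],[0,0,9.2],0.06],[[0,0,0],[0,0,9.2],0.06],[[0,0,0],[0,0,9.2],0.06],[[0,0,0],[0,0,9.2],0.06],[[0,0,0],[0,0,9.2],0.06],[[0,0,0],[0,0,9.2],0.06],[[0,0,0],[0,0,9.2],0.06],[[0,0,0],[0,0,9.5],0.06]]' 10
python3 -m creep '[[[-0.05,0.024,0],[0,0,0],0.06],[[-0.05,0.024,0],[0,0,0],0.06],[[-0.05,0.024,0],[0,0,0],0.06],[[-0.05,0.024,0],[0,0,0],0.06],[[-0.05,0.024,0],[0,0,0],0.06],[[-0.05,0.024,0],[0,0,0],0.06],[[-0.05,0.024,0],[0,0,0],0.06],[[0,0,0],[0,0,0],0.06]]'
```

```text
time: 1.15
eef_pos: [0.2471, 0.6548, 0.2137]
tool_rot: [2.314, 2.125, -0.001]
wrist_force: [1.0, -0.2, 0.6]
width: 0.0601
grasp_force: 0.0
time: 2.15
eef_pos: [0.3874, 0.2901, 0.2139]
tool_rot: [2.312, 2.127, -0.0]
wrist_force: [-0.8, 0.4, -0.1]
width: 0.0599
grasp_force: 0.0
```

```bash
python3 -m creep '[[[-0.05,0.028,0],[0,0,0],0.06],[[-0.05,0.028,0],[0,0,0],0.06],[[-0.05,0.028,0],[0,0,0],0.06],[[-0.05,0.028,0],[0,0,0],0.06],[[-0.05,0.028,0],[0,0,0],0.06],[[-0.05,0.028,0],[0,0,0],0.06],[[-0.05,0.028,0],[0,0,0],0.06],[[-0.05,0.028,0],[0,0,0],0.06]]'
python3 -m creep '[[[-0.03,0,0],[0,0,0],0.06],[[-0.03,0,0],[0,0,0],0.06],[[0,0,0],[0,0,0],0.06],[[0,0,0],[0,0,0],0.06]]'
python3 - <<'E'
from h import *
print(cams.calibration("wrist"))
cv2.imwrite("pics/w1.png",cams.snapshot("wrist"))
E
```

```text
time: 3.15
eef_pos: [0.5791, -0.125, 0.2138]
tool_rot: [-2.308, -2.131, -0.0]
wrist_force: [0.3, 1.6, 0.9]
width: 0.0603
grasp_force: 0.0
time: 3.65
eef_pos: [0.5735, -0.1828, 0.2137]
tool_rot: [-2.308, -2.131, 0.0]
wrist_force: [0.3, -0.1, -0.3]
width: 0.06
grasp_force: 0.0
{'K': array([[384.41327768,   0.        , 320.11214   ],
       [  0.        , 384.41327768, 238.94718256],
       [  0.        ,   0.        ,   1.        ]]), 'extrinsics': array([[ 9.96880802e-01,  7.59682535e-02,  2.13890237e-02,
         5.80830694e-01],
       [-7.89215431e-02,  9.60380298e-01,  2.67284629e-01,
        -1.07203500e-01],
       [-2.36450484e-04, -2.68138970e-01,  9.63380214e-01,
         3.84373544e-01],
       [ 0.00000000e+00,  0.00000000e+00,  0.00000000e+00,
         1.00000000e+00]])}
```

View pics/w1.png

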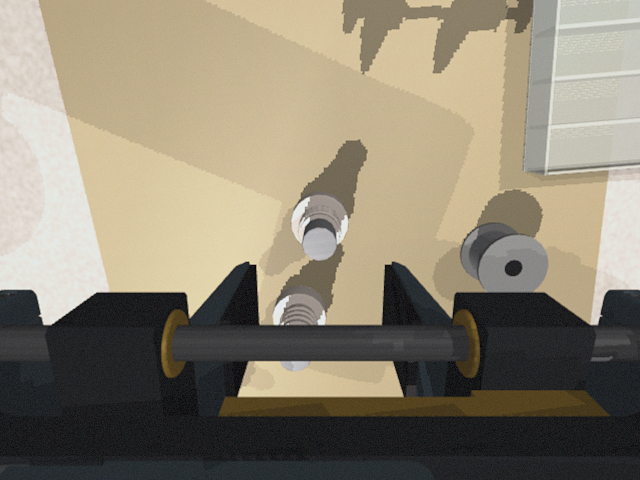

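The wrist view shows C's cap top at about (319,243), between the fingers and slightly forward, and B's cap at (296,360).

Run:
```python
from h import *
c=cams.calibration("wrist")
P=onz(c,319,243,.096);s=observe();print(P,totool(P-s["eef_pos"]), totool([.002,-.002,.066-.2137]))
print(onz(c,296,360,.096))
```

```text
[ 0.57331576 -0.19028121  0.096     ] [-0.0076429   0.00047579  0.11781025] [-0.00186801  0.0021868   0.14769908]
[ 0.54550327 -0.29240391  0.096     ]
```

```bash
python3 -m creep '[[[-0.009,0.0005,0.04],[0,0,0],0.06],[[0,0,0.04],[0,0,0],0.06],[[0,0,0.03],[0,0,0],0.06],[[0,0,0.02],[0,0,0],0.06],[[0,0,0.0175],[0,0,0],0.06],[[0,0,0],[0,0,0],0.06],[[0,0,0],[0,0,0],0.024],[[0,0,0],[0,0,0],0.024]]' 10
python3 -m creep '[[[0,0,0],[0,0,0],0.024],[[0,0,0],[0,0,0],0.024],[[0,0,0],[0,0,0],0.024],[[0,0,0],[0,0,0],0.024]]'
```

```text
time: 4.7
eef_pos: [0.5737, -0.1929, 0.0674]
tool_rot: [2.307, 2.13, 0.001]
wrist_force: [0.3, -0.4, -0.7]
width: 0.0425
grasp_force: 0.0
time: 5.2
eef_pos: [0.5731, -0.1928, 0.0667]
tool_rot: [2.308, 2.131, -0.0]
wrist_force: [-2.2, 0.4, 5.9]
width: 0.0282
grasp_force: 10.0
```

```bash
python3 -m creep '[[[0,0,-0.003],[0,0,0],0.024],[[0,0,-0.003],[0,0,0],0.024],[[0.032,0.0066,0],[0,0,0],0.024],[[0.032,0.0066,0],[0,0,0],0.024],[[0.032,0.0066,0],[0,0,0],0.024],[[0.032,0.0066,0],[0,0,0],0.024],[[0.032,0.0066,0],[0,0,0],0.024],[[0.031,0.0065,0],[0,0,0],0.024]]'
python3 -m creep '[[[0,0,0],[0,0,0],0.024],[[0,0,0],[0,0,0],0.024]]'
python3 - <<'E'
from h import *
print(repr(cams.calibration("wrist")["extrinsics"]))
cv2.imwrite("pics/w2.png",cams.snapshot("wrist"))
cv2.imwrite("pics/s2.png",cams.snapshot("scene"))
E
```

```text
time: 6.2
eef_pos: [0.6278, -0.0044, 0.0724]
tool_rot: [-2.308, -2.131, 0.0]
wrist_force: [0.1, -1.1, -2.0]
width: 0.0278
grasp_force: 10.0
time: 6.45
eef_pos: [0.6274, -0.0058, 0.0723]
tool_rot: [-2.308, -2.131, 0.001]
wrist_force: [0.7, -0.9, -3.3]
width: 0.0278
grasp_force: 10.0
array([[ 9.96881139e-01,  7.59385005e-02,  2.14787962e-02,
         6.34780572e-01],
       [-7.89170674e-02,  9.60282251e-01,  2.67637993e-01,
         6.99574259e-02],
       [-3.01678929e-04, -2.68498311e-01,  9.63280108e-01,
         2.42912012e-01],
       [ 0.00000000e+00,  0.00000000e+00,  0.00000000e+00,
         1.00000000e+00]])
```

View pics/w2.png

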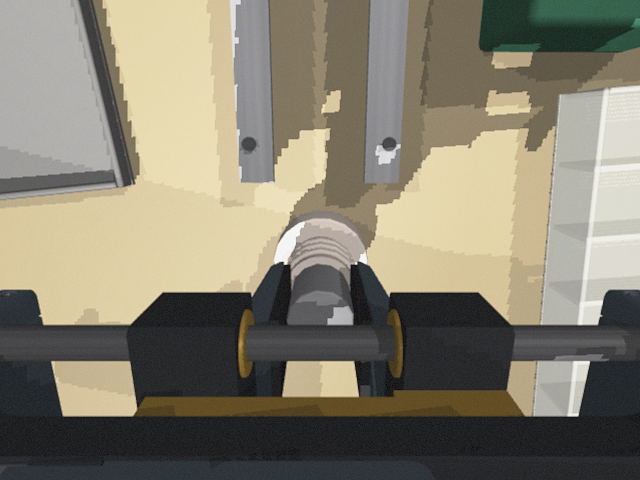

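Lane strip ends sit at row 182, with inner edges at columns 274 and 365 and outer edges at 241 and 400. The foot's silhouette runs from about 274 to 368, widest near row 250.

Run:
```python
from h import *
c=cams.calibration("wrist");s=observe()["eef_pos"]
for n,u,v,z in(("ol",241,182,.039),("il",274,182,.039),("ir",365,182,.039),("or",400,182,.039),("far il",272,5,.039),("far ir",370,5,.039),("footL",274.5,250,.029),("footR",368,250,.029)):
    P=onz(c,u,v,z);print(n,P,totool(P-s)*1000)
im=cv2.imread("pics/w2.png");print(im[250,262:284].tolist(),im[250,360:376].tolist())
print(im[170,230:285].sum(1).tolist(),im[170,355:410].sum(1).tolist())
```

```text
ol [0.59102101 0.04732852 0.039     ] [ 50.41646519 -40.56499798  33.37593778]
il [0.60842267 0.0459348  0.039     ] [ 50.42669904 -23.10761889  33.37092015]
ir [0.65640564 0.04209181 0.039     ] [50.45491763 25.02898599 33.35708467]
or [0.67485929 0.04061385 0.039     ] [50.46577015 43.54172031 33.35176372]
far il [0.61678843 0.12863452 0.039     ] [133.53133347 -21.41962693  33.36450998]
far ir [0.66279257 0.12494583 0.039     ] [133.55420959  24.73215587  33.35124528]
footL [0.60299715 0.0054958  0.029     ] [  9.68307014 -25.26061267  43.3744442 ]
footR [0.6572858  0.00115003 0.029     ] [ 9.71723077 29.20168722 43.35879042]
[[166, 203, 221], [152, 186, 206], [153, 187, 207], [157, 190, 210], [155, 189, 207], [154, 190, 207], [156, 190, 211], [155, 190, 209], [155, 190, 209], [157, 191, 211], [157, 191, 208], [154, 190, 208], [148, 182, 202], [145, 170, 182], [219, 224, 222], [247, 247, 246], [245, 245, 244], [245, 245, 243], [244, 244, 243], [244, 244, 243], [245, 244, 243], [245, 244, 243]] [[160, 171, 182], [164, 171, 181], [162, 173, 182], [163, 172, 182], [175, 185, 195], [160, 170, 179], [127, 160, 174], [170, 212, 228], [166, 207, 223], [168, 206, 221], [170, 208, 222], [167, 209, 222], [167, 205, 221], [164, 206, 222], [167, 207, 221], [165, 208, 221]]
[584, 587, 580, 581, 592, 588, 585, 584, 604, 650, 669, 597, 392, 407, 414, 411, 408, 404, 433, 413, 435, 425, 439, 423, 430, 423, 416, 418, 426, 434, 428, 421, 426, 441, 428, 409, 402, 408, 403, 409, 407, 419, 395, 300, 426, 627, 613, 613, 609, 614, 614, 613, 621, 614, 613] [311, 324, 313, 311, 309, 315, 310, 310, 280, 294, 391, 414, 413, 421, 406, 407, 404, 394, 412, 416, 414, 429, 425, 425, 421, 419, 427, 419, 417, 429, 427, 429, 432, 441, 430, 420, 414, 405, 403, 396, 401, 406, 406, 400, 365, 347, 336, 344, 345, 353, 339, 342, 350, 345, 351]
```

```bash
python3 -m creep '[[[0,-0.0003,0.0045],[0,0,0],0.024],[[0.006,0,0],[0,0,0],0.024],[[0.006,0,0],[0,0,0],0.024],[[0.006,0,0],[0,0,0],0.024],[[0.006,0,0],[0,0,0],0.024],[[0.006,0,0],[0,0,0],0.024],[[0.006,0,0],[0,0,0],0.024],[[0.006,0,0],[0,0,0],0.024]]'
python3 -m creep '[[[0.006,0,0],[0,0,0],0.024],[[0.006,0,0],[0,0,0],0.024],[[0.006,0,0],[0,0,0],0.024],[[0,0,0],[0,0,0],0.024]]'
```

```text
time: 7.55
eef_pos: [0.6308, 0.0368, 0.0679]
tool_rot: [2.308, 2.131, 0.0]
wrist_force: [-0.0, 1.0, -3.0]
width: 0.0277
grasp_force: 10.0
time: 8.05
eef_pos: [0.6322, 0.0547, 0.0679]
tool_rot: [2.308, 2.132, 0.0]
wrist_force: [-0.5, -0.2, -3.4]
width: 0.0277
grasp_force: 10.0
```

```bash
python3 -m creep '[[[0.012,0,0],[0,0,0],0.024],[[0.012,0,0],[0,0,0],0.024],[[0.012,0,0],[0,0,0],0.024],[[0.012,0,0],[0,0,0],0.024],[[0.012,0,0],[0,0,0],0.024],[[0.012,0,0],[0,0,0],0.024],[[0.012,0,0],[0,0,0],0.024],[[0.012,0,0],[0,0,0],0.024]]'
python3 -m creep '[[[0.006,0,0],[0,0,0],0.024],[[0,0,0.001],[0,0,0],0.024],[[0,0,0],[0,0,0],0.024]]'
```

```text
time: 9.05
eef_pos: [0.6399, 0.1508, 0.0679]
tool_rot: [-2.308, -2.131, 0.0]
wrist_force: [0.4, -1.0, -3.6]
width: 0.0277
grasp_force: 10.0
time: 9.43
eef_pos: [0.6405, 0.1559, 0.0671]
tool_rot: [2.309, 2.131, 0.001]
wrist_force: [0.0, 1.1, -0.4]
width: 0.028
grasp_force: 10.0
```

Foot down on the bench. Release and rise, then look.

```bash
python3 -m creep '[[[0,0,0],[0,0,0],0.05],[[0,0,0],[0,0,0],0.05],[[0,0,0],[0,0,0],0.05],[[0,0,-0.02],[0,0,0],0.05],[[0,0,-0.04],[0,0,0],0.05],[[0,0,-0.05],[0,0,0],0.05],[[-0.03,-0.005,-0.02],[0,0,0],0.05],[[-0.05,-0.015,0],[0,0,0],0.05]]'
python3 -m creep '[[[-0.05,-0.015,0],[0,0,0],0.06],[[-0.05,-0.015,0],[0,0,0],0.06],[[-0.05,-0.015,0],[0,0,0],0.06],[[-0.05,-0.015,0],[0,0,0],0.06],[[-0.05,-0.01,0],[0,0,0],0.06],[[-0.05,-0.01,0],[0,0,0],0.06],[[0,0,0],[0,0,0],0.06],[[0,0,0],[0,0,0],0.06]]'
python3 - <<'E'
from h import *
s=observe();print(s["eef_pos"])
w=cams.snapshot("wrist");cv2.imwrite("pics/w3.png",w);a=cams.snapshot("scene");cv2.imwrite("pics/s3.png",a)
cv2.imwrite("pics/c3.png",np.vstack([cv2.resize(w,(480,360)),cv2.resize(a[160:360,60:460],(480,240))]))
E
```

```text
time: 10.42
eef_pos: [0.6154, 0.0779, 0.2006]
tool_rot: [2.304, 2.131, 0.006]
wrist_force: [0.1, -1.7, -0.4]
width: 0.0505
grasp_force: 0.0
time: 11.42
eef_pos: [0.5105, -0.2147, 0.1978]
tool_rot: [2.308, 2.13, 0.001]
wrist_force: [-0.4, 0.7, -0.3]
width: 0.0598
grasp_force: 0.0
[ 0.51048958 -0.21465766  0.19778229]
```

View pics/c3.png

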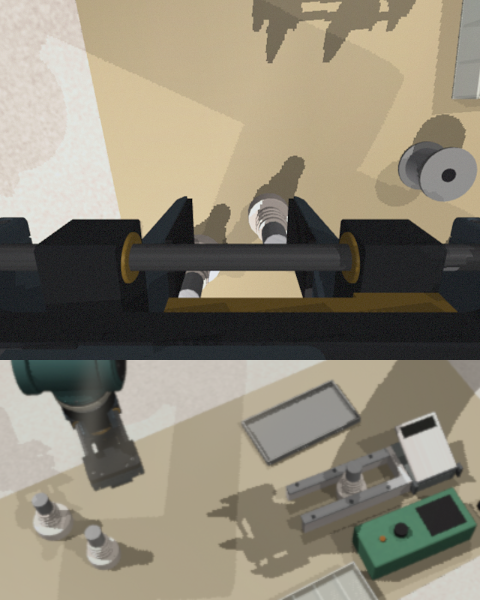

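C stands upright in the lane; A and B look unmoved. Confirm numerically that B hasn't been knocked.

Run:
```python
from h import *
a=cv2.imread("pics/scene0.png",0);b=cv2.imread("pics/s3.png",0)
for u,v in((137,304),(93,276),(145,320),(100,300),(205,385)):
    t=a[v-9:v+9,u-9:u+9];r=cv2.matchTemplate(b[v-20:v+20,u-20:u+20],t,cv2.TM_CCOEFF_NORMED);m=cv2.minMaxLoc(r);print(m[1],np.array(m[3])-11)
s=observe();print(totool(np.array([.5443,-.2919,.066])-s["eef_pos"]))
```

```text
0.9897708296775818 [0 0]
0.9815688133239746 [0 0]
0.9952470660209656 [0 0]
0.9880155920982361 [0 0]
0.9998255372047424 [0 0]
[-0.07506483  0.03960282  0.13142234]
```

```bash
python3 -m creep '[[[-0.04,0.02,0],[0,0,0],0.06],[[-0.035,0.0196,0.02],[0,0,0],0.06],[[0,0,0.04],[0,0,0],0.06],[[0,0,0.035],[0,0,0],0.06],[[0,0,0.02],[0,0,0],0.06],[[0,0,0.0155],[0,0,0],0.06],[[0,0,0],[0,0,0],0.06],[[0,0,0],[0,0,0],0.024]]' 10
python3 -m creep '[[[0,0,0],[0,0,0],0.024],[[0,0,0],[0,0,0],0.024],[[0,0,0],[0,0,0],0.024],[[0,0,0],[0,0,0],0.024],[[0,0,0],[0,0,0],0.024]]'
```

```text
time: 12.52
eef_pos: [0.5445, -0.293, 0.0675]
tool_rot: [2.307, 2.13, 0.001]
wrist_force: [0.0, -0.2, 0.7]
width: 0.0532
grasp_force: 0.0
time: 13.15
eef_pos: [0.5439, -0.2929, 0.0667]
tool_rot: [2.308, 2.131, -0.0]
wrist_force: [-1.9, 0.4, 5.6]
width: 0.0276
grasp_force: 10.0
```

```bash
python3 -m creep '[[[0,0,-0.003],[0,0,0],0.024],[[0,0,-0.003],[0,0,0],0.024],[[0.048,0.01,0],[0,0,0],0.024],[[0.048,0.01,0],[0,0,0],0.024],[[0.048,0.01,0],[0,0,0],0.024],[[0.048,0.01,0],[0,0,0],0.024],[[0.048,0.01,0],[0,0,0],0.024],[[0.048,0.01,0],[0,0,0],0.024]]'
python3 -m creep '[[[0.004,0,0],[0,0,0],0.024],[[0,0,0],[0,0,0],0.024],[[0,0,0],[0,0,0],0.024]]'
python3 - <<'E'
from h import *
c=cams.calibration("wrist");s=observe()["eef_pos"];im=cams.snapshot("wrist");cv2.imwrite("pics/w4.png",im);cv2.imwrite("pics/s4.png",cams.snapshot("scene"))
im0=cv2.imread("pics/w2.png")
d=cv2.absdiff(im,im0)[150:300,200:440].mean();print(d)
for r in(250,256):print(r,im[r,262:282].sum(1).tolist(),im[r,358:376].sum(1).tolist())
for r in(170,):print(im[r,236:248].sum(1).tolist(),im[r,268:280].sum(1).tolist(),im[r,358:370].sum(1).tolist(),im[r,392:406].sum(1).tolist())
E
```

```text
time: 14.15
eef_pos: [0.6269, -0.0088, 0.0725]
tool_rot: [2.308, 2.131, 0.0]
wrist_force: [1.3, 0.2, -2.3]
width: 0.0276
grasp_force: 10.0
time: 14.52
eef_pos: [0.6266, -0.0074, 0.0724]
tool_rot: [-2.309, -2.13, 0.0]
wrist_force: [0.3, 0.3, -2.3]
width: 0.0279
grasp_force: 10.0
5.465425925925926
250 [602, 569, 544, 549, 548, 546, 560, 552, 548, 550, 565, 549, 528, 552, 708, 736, 732, 733, 731, 731] [517, 509, 512, 507, 498, 607, 695, 545, 302, 449, 602, 593, 599, 603, 595, 597, 589, 592]
256 [542, 546, 551, 552, 549, 549, 548, 554, 545, 548, 551, 528, 661, 739, 734, 734, 733, 728, 713, 716] [504, 505, 601, 723, 734, 729, 732, 717, 611, 534, 605, 593, 597, 596, 598, 587, 595, 589]
[591, 585, 586, 575, 481, 409, 409, 406, 407, 423, 410, 415] [402, 401, 405, 413, 405, 416, 345, 428, 624, 608, 614, 605] [313, 313, 313, 311, 313, 313, 279, 291, 389, 423, 411, 394] [407, 406, 401, 397, 410, 402, 411, 406, 383, 333, 340, 346, 351, 337]
```

Foot edges (274.5–366) are centred on the lane (240–400.5), and the foot is the same 56 mm size as C's. Inserting.

```bash
python3 -m creep '[[[0,0,0.0045],[0,0,0],0.024],[[0.006,0,0],[0,0,0],0.024],[[0.006,0,0],[0,0,0],0.024],[[0.006,0,0],[0,0,0],0.024],[[0.006,0,0],[0,0,0],0.024],[[0.006,0,0],[0,0,0],0.024],[[0.006,0,0],[0,0,0],0.024],[[0.006,0,0],[0,0,0],0.024]]'
python3 -m creep '[[[0.006,0,0],[0,0,0],0.024],[[0.006,0,0],[0,0,0],0.024],[[0.006,0,0],[0,0,0],0.024],[[0,0,0],[0,0,0],0.024]]'
```

```text
time: 15.62
eef_pos: [0.6307, 0.0353, 0.0685]
tool_rot: [2.308, 2.13, 0.0]
wrist_force: [0.2, -3.5, 4.5]
width: 0.0279
grasp_force: 12.5
time: 16.12
eef_pos: [0.6319, 0.054, 0.0681]
tool_rot: [-2.308, -2.131, -0.001]
wrist_force: [-0.3, -0.1, 5.1]
width: 0.0278
grasp_force: 11.8
```

```bash
python3 -m creep '[[[0,0,-0.001],[0,0,0],0.024],[[0,0,0],[0,0,0],0.024]]'
python3 - <<'E'
from h import *
w=cams.snapshot("wrist");cv2.imwrite("pics/w5.png",w);a=cams.snapshot("scene");b=cams.snapshot("side")
cv2.imwrite("pics/c5.png",np.vstack([np.hstack([cv2.resize(w,(400,300)),cv2.resize(b[180:330,240:440],(400,300))]),cv2.resize(a[200:320,260:580],(800,300))]))
E
```

```text
time: 16.38
eef_pos: [0.6315, 0.0534, 0.0688]
tool_rot: [-2.308, -2.131, 0.0]
wrist_force: [0.9, 0.3, 0.2]
width: 0.0281
grasp_force: 11.0
```

View pics/c5.png

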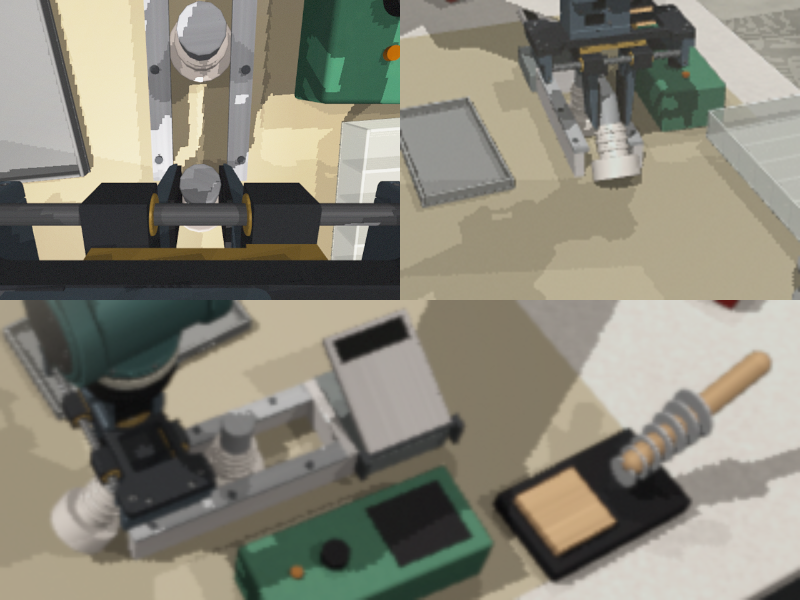

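B's foot jammed at the mouth and the insulator has tipped in the grip, with its foot still outside the lane. I'll back off, let it stand up, then regrip and realign.

```bash
python3 -m creep '[[[-0.01,0,-0.001],[0,0,0],0.024],[[-0.01,0,0],[0,0,0],0.024],[[-0.01,0,0],[0,0,0],0.024],[[-0.01,0,0],[0,0,0],0.024],[[-0.01,0,0],[0,0,0],0.024],[[-0.01,0,0],[0,0,0],0.024],[[0,0,0.001],[0,0,0],0.024],[[0,0,0],[0,0,0],0.032]]' 3
python3 -m creep '[[[0,0,0],[0,0,0],0.04],[[0,0,0],[0,0,0],0.05],[[0,0,0],[0,0,0],0.05],[[0,0,0],[0,0,0],0.05]]' 10
python3 - <<'E'
from h import *
w=cams.snapshot("wrist");cv2.imwrite("pics/w6.png",w);a=cams.snapshot("scene");b=cams.snapshot("side")
print(observe()["eef_pos"])
cv2.imwrite("pics/c6.png",np.vstack([np.hstack([cv2.resize(w,(400,300)),cv2.resize(b[200:350,240:440],(400,300))]),cv2.resize(a[200:320,200:520],(800,300))]))
E
```

```text
time: 17.52
eef_pos: [0.6271, -0.0063, 0.0691]
tool_rot: [2.308, 2.131, 0.0]
wrist_force: [-0.7, -0.3, 0.3]
width: 0.0318
grasp_force: 0.0
time: 18.02
eef_pos: [0.6269, -0.0064, 0.0689]
tool_rot: [-2.308, -2.131, 0.0]
wrist_force: [0.8, -0.7, 0.6]
width: 0.0499
grasp_force: 0.0
[ 0.62689755 -0.00641782  0.06892566]
```

View pics/c6.png

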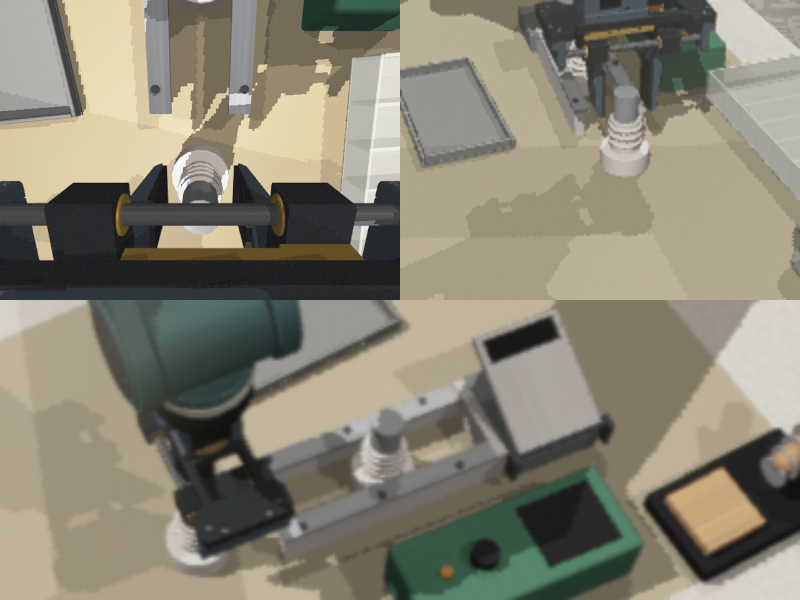

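B is upright again, with its foot around (200,172) in the wrist panel and the cap behind the fingers' line. I'll measure it against the lane, looking at the foot width as well.

```bash
python3 -m creep '[[[-0.02,0,-0.05],[0,0,0],0.05],[[-0.01,0,-0.04],[0,0,0],0.05],[[-0.01,0,-0.01],[0,0,0],0.05],[[0,0,0],[0,0,0],0.05],[[0,0,0],[0,0,0],0.05]]'
python3 - <<'E'
from h import *
w=cams.snapshot("wrist");cv2.imwrite("pics/w7.png",w);cv2.imwrite("pics/c7.png",cv2.resize(w[60:280,220:420],(600,660)[::1] if 0 else (540,594),interpolation=cv2.INTER_CUBIC))
print(observe()["eef_pos"])
E
```

```text
time: 18.8
eef_pos: [0.6229, -0.046, 0.1674]
tool_rot: [-2.307, -2.13, 0.002]
wrist_force: [0.1, 0.8, 0.1]
width: 0.0499
grasp_force: 0.0
[ 0.62293956 -0.04591431  0.16740192]
```

View pics/c7.png

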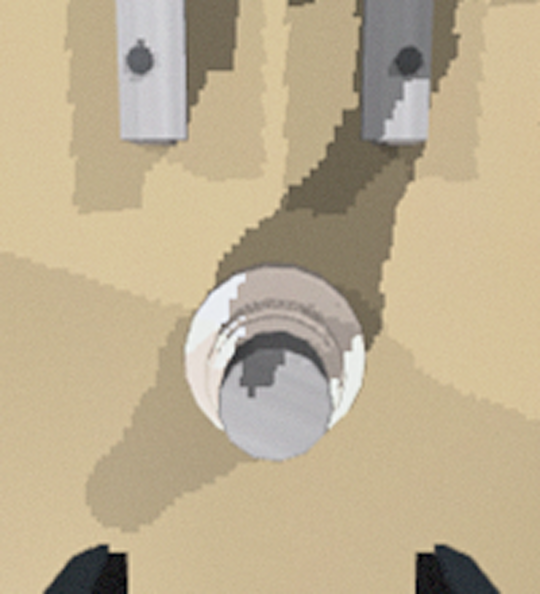

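Run:
```python
from h import *
c=cams.calibration("wrist");s=observe()["eef_pos"]
for n,u,v,z in(("ol",119,139,.039),("il",187,139,.039),("ir",361,139,.039),("or",430,139,.039),("fol",116,0,.039),("for",433,0,.039),("fL",185,352,.024),("fR",367,352,.024),("cap",276,404,.096)):
    P=onz(c,(u+.5)/2.7-.5+220,(v+.5)/2.7-.5+60,z);print(n,P,totool(P-s)*1000)
```

```text
ol [0.58962928 0.04772913 0.039     ] [ 90.68284262 -40.3681376  128.50197635]
il [0.60819343 0.04625526 0.039     ] [ 90.68992572 -21.74561792 128.46087234]
ir [0.6556735  0.04248563 0.039     ] [ 90.70804161  25.88373883 128.35574382]
or [0.67449292 0.04099149 0.039     ] [ 90.71522211  44.76233434 128.31407458]
fol [0.5929724  0.08254118 0.039     ] [125.65049659 -39.80399046 128.50483294]
for [0.67661627 0.07587951 0.039     ] [125.66160728  44.10453979 128.31962583]
fL [ 0.60027877 -0.01396411  0.024     ] [ 30.03010983 -24.81322913 143.46056443]
fR [ 0.65531314 -0.01831054  0.024     ] [ 30.073995    30.39234694 143.33871621]
cap [ 0.62748786 -0.0179511   0.096     ] [28.22796995  2.46775193 71.39996078]
```

```bash
python3 -m creep '[[[0.027,0.001,0],[0,0,0],0.06],[[0,0,0.03],[0,0,0],0.06],[[0,0,0.03],[0,0,0],0.06],[[0,0,0.025],[0,0,0],0.06],[[0,0,0.0155],[0,0,0],0.06],[[0,0,0],[0,0,0],0.06],[[0,0,0],[0,0,0],0.024],[[0,0,0],[0,0,0],0.024]]' 12
python3 -m creep '[[[0,0,0],[0,0,0],0.024],[[0,0,0],[0,0,0],0.024],[[0,0,0],[0,0,0],0.024],[[0,0,0],[0,0,0],0.024]]'
python3 -m creep '[[[0,0,-0.001],[0,0,0],0.024],[[0,0,-0.001],[0,0,0],0.024],[[0,0,0],[0,0,0],0.024],[[0,0,0],[0,0,0],0.024]]'
```

```text
time: 19.85
eef_pos: [0.6275, -0.0195, 0.0694]
tool_rot: [2.307, 2.13, 0.001]
wrist_force: [-0.0, -0.7, -0.2]
width: 0.0429
grasp_force: 0.0
time: 20.35
eef_pos: [0.6271, -0.0195, 0.0688]
tool_rot: [2.308, 2.131, 0.0]
wrist_force: [-1.6, -0.2, 6.1]
width: 0.0277
grasp_force: 12.0
time: 20.85
eef_pos: [0.6268, -0.0195, 0.0703]
tool_rot: [-2.308, -2.131, 0.0]
wrist_force: [0.0, 0.5, -4.5]
width: 0.0275
grasp_force: 12.0
```

```bash
python3 -m creep '[[[0.007,-0.0004,0],[0,0,0],0.024],[[0.007,0,0],[0,0,0],0.024],[[0.007,0,0],[0,0,0],0.024],[[0.007,0,0],[0,0,0],0.024],[[0.007,0,0],[0,0,0],0.024],[[0.004,0,0],[0,0,0],0.024],[[0,0,0],[0,0,0],0.024]]'
python3 - <<'E'
from h import *
w=cams.snapshot("wrist");cv2.imwrite("pics/w8.png",w);cv2.imwrite("pics/c8.png",cv2.resize(w[140:320,220:420],(600,540),interpolation=cv2.INTER_CUBIC))
E
```

```text
time: 21.72
eef_pos: [0.6296, 0.0197, 0.0704]
tool_rot: [-2.308, -2.131, 0.0]
wrist_force: [0.9, 0.3, -1.6]
width: 0.0278
grasp_force: 12.0
```

View pics/c8.png

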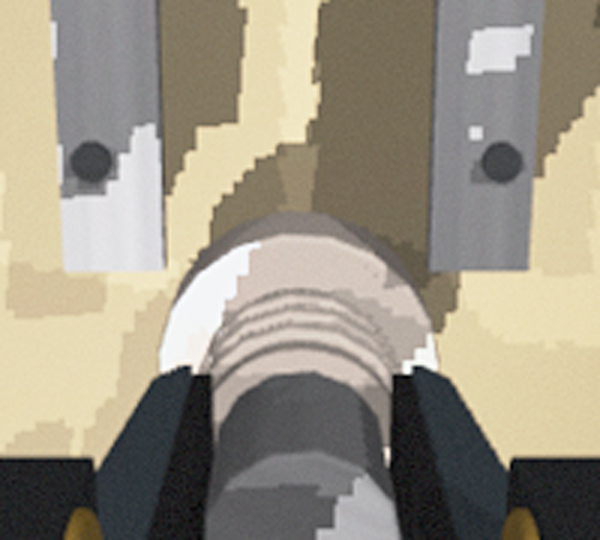

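Foot (158–438) and lane mouth (outer 63–529, inner 164–430) are centred within about 0.4 mm. Advancing in small steps.

```bash
python3 -m creep '[[[0.003,-0.0003,0],[0,0,0],0.024],[[0.003,0,0],[0,0,0],0.024],[[0.003,0,0],[0,0,0],0.024],[[0.003,0,0],[0,0,0],0.024]]'
python3 -m creep '[[[0.003,0,0],[0,0,0],0.024],[[0.003,0,0],[0,0,0],0.024],[[0.003,0,0],[0,0,0],0.024]]'
python3 -m creep '[[[0.003,0,0],[0,0,0],0.024],[[0.003,0,0],[0,0,0],0.024],[[0.003,0,0],[0,0,0],0.024]]'
python3 -m creep '[[[0.003,0,0],[0,0,0],0.024],[[0.003,0,0],[0,0,0],0.024],[[0.003,0,0],[0,0,0],0.024]]'
```

```text
time: 22.28
eef_pos: [0.6303, 0.0316, 0.0705]
tool_rot: [2.308, 2.131, 0.0]
wrist_force: [-0.3, 0.4, -1.7]
width: 0.0275
grasp_force: 12.0
time: 22.65
eef_pos: [0.6309, 0.0406, 0.0704]
tool_rot: [-2.308, -2.131, 0.0]
wrist_force: [0.3, 0.9, -3.0]
width: 0.028
grasp_force: 12.0
time: 23.02
eef_pos: [0.6317, 0.0496, 0.0704]
tool_rot: [-2.308, -2.131, 0.0]
wrist_force: [0.2, 0.5, -1.8]
width: 0.0279
grasp_force: 12.0
time: 23.4
eef_pos: [0.6324, 0.0585, 0.0705]
tool_rot: [2.308, 2.131, 0.0]
wrist_force: [0.4, 0.1, -2.4]
width: 0.028
grasp_force: 12.0
```

```bash
python3 -m creep '[[[0.006,0,0],[0,0,0],0.024],[[0.006,0,0],[0,0,0],0.024],[[0.006,0,0],[0,0,0],0.024],[[0.006,0,0],[0,0,0],0.024],[[0.006,0,0],[0,0,0],0.024],[[0.005,0,0],[0,0,0],0.024],[[0,0,0.001],[0,0,0],0.024],[[0,0,0],[0,0,0],0.024]]'
python3 - <<'E'
from h import *
a=cams.snapshot("scene");b=cams.snapshot("side")
cv2.imwrite("pics/c9.png",np.hstack([cv2.resize(b[180:330,240:440],(400,300)),cv2.resize(a[180:330,240:440],(400,300))]))
E
```

```text
time: 24.4
eef_pos: [0.6351, 0.0931, 0.0693]
tool_rot: [-2.308, -2.131, 0.0]
wrist_force: [-0.7, 0.6, -2.6]
width: 0.0273
grasp_force: 12.0
```

View pics/c9.png

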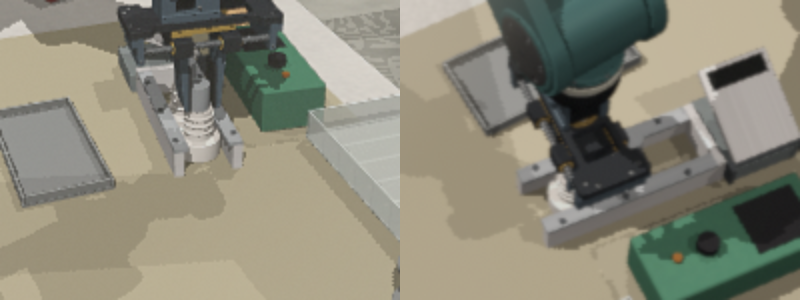

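```bash
python3 -m creep '[[[0,0,0.0005],[0,0,0],0.024],[[0,0,0],[0,0,0],0.045],[[0,0,0],[0,0,0],0.045],[[0,0,0],[0,0,0],0.045],[[0,0,-0.02],[0,0,0],0.045],[[0,0,-0.04],[0,0,0],0.045],[[-0.02,0,-0.05],[0,0,0],0.045],[[-0.03,0,-0.03],[0,0,0],0.045]]'
python3 -m creep '[[[-0.05,0,0],[0,0,0],0.06],[[-0.05,0,0],[0,0,0],0.06],[[0,0,0],[0,0,0],0.06],[[0,0,0],[0,0,0],0.06]]'
python3 - <<'E'
from h import *
a=cams.snapshot("scene");b=cams.snapshot("side");w=cams.snapshot("wrist")
cv2.imwrite("pics/w10.png",w);cv2.imwrite("pics/s10.png",a);cv2.imwrite("pics/d10.png",b)
cv2.imwrite("pics/c10.png",np.vstack([np.hstack([cv2.resize(b[180:330,240:440],(400,300)),cv2.resize(w,(400,300))]),cv2.resize(a[200:320,250:570],(800,300))]))
E
```

```text
time: 25.5
eef_pos: [0.6321, 0.0433, 0.2131]
tool_rot: [2.305, 2.131, 0.004]
wrist_force: [0.2, 0.6, 0.4]
width: 0.045
grasp_force: 0.0
time: 26.0
eef_pos: [0.6234, -0.0561, 0.2099]
tool_rot: [2.308, 2.13, 0.001]
wrist_force: [-1.1, 1.4, 0.4]
width: 0.0597
grasp_force: 0.0
```

View pics/c10.png

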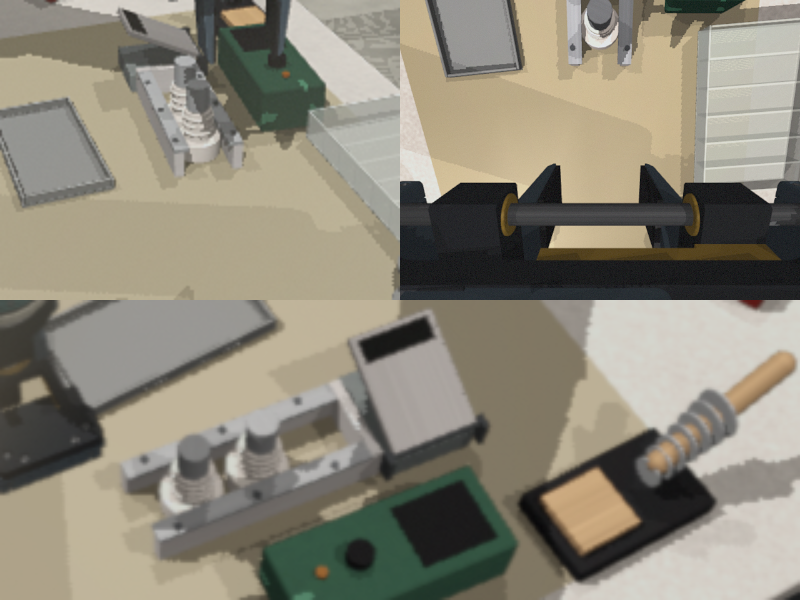

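Both insulators stand upright in the lane, with cap tops at (195,443) and (263,425) in the lower panel. I'll check their depth and whether A has moved.

Run:
```python
from h import *
c=cams.calibration("scene");m=np.array([.6318,.0436]);y=np.array([.0805,.9968])
for u,v in((195,443),(263,425)):
    P=onz(c,u/2.5+250,v/2.5+200,.096);print(P,"depth",(P[:2]-m)@y,"lat",(P[:2]-m)@np.array([y[1],-y[0]]))
a=cv2.imread("pics/scene0.png",0);b=cv2.imread("pics/s10.png",0)
for u,v in((93,276),(100,300),(205,385),(390,136)):
    t=a[v-9:v+9,u-9:u+9];r=cv2.matchTemplate(b[v-20:v+20,u-20:u+20],t,cv2.TM_CCOEFF_NORMED);k=cv2.minMaxLoc(r);print(k[1],np.array(k[3])-11)
s=observe();print(totool(np.array([.4427,-.3495,.066])-s["eef_pos"]))
```

```text
[ 0.8586819  -0.03287722  0.096     ] depth -0.05796849758243187 lat 0.2323122912936703
[0.87095605 0.01883358 0.096     ] depth -0.005435106705130474 lat 0.2403844468167331
0.6285907030105591 [11 -4]
0.6315001845359802 [11 -7]
0.9998070001602173 [0 0]
0.9682139158248901 [ 5 -1]
[-0.30749223 -0.15699338  0.14319106]
```

```bash
cat > fa.py <<'E'
from h import *
import sys
def find(u,v,h,a,b,R):
    t=a[v-h:v+h,u-h:u+h];y0,x0=max(v-R,0),max(u-R,0)
    r=cv2.matchTemplate(b[y0:v+R,x0:u+R],t,cv2.TM_CCOEFF_NORMED);k=cv2.minMaxLoc(r);return round(k[1],3),np.array([k[3][0]+x0+h-u,k[3][1]+y0+h-v])
E
python3 - <<'E'
from fa import *
c=cams.calibration("scene");m=np.array([.6318,.0436]);y=np.array([.0805,.9968])
for u,v in((195,443),(263,425)):
    P=onz(c,u/2.5+250,(v-300)/2.5+200,.096);print(P,"depth",(P[:2]-m)@y,"lat",(P[:2]-m)@np.array([y[1],-y[0]]))
a=cv2.imread("pics/scene0.png");b=cv2.imread("pics/s10.png");A=cv2.imread("pics/side0.png");B=cv2.imread("pics/d10.png")
print("A scene",find(98,287,22,a,b,90),"A side",find(319,400,30,A,B,110))
print("screwdriver scene",find(390,136,20,a,b,40),"side",find(207,210,14,A,B,40))
print("s10 diff at A",cv2.absdiff(a,b)[262:312,75:125].mean())
E
```

```text
[0.63291944 0.0950826  0.096     ] depth 0.051407970990020244 lat -0.0030284893113518905
[0.64497062 0.15413988 0.096     ] depth 0.11124638403783918 lat 0.004230009646184062
A scene (0.944, array([16, -6])) A side (0.819, array([ -6, -17]))
screwdriver scene (0.812, array([-1,  0])) side (0.782, array([0, 0]))
s10 diff at A 30.8388
```

Both feet are wholly inside, at depths of 51 and 111 mm. A was knocked aside, by about (16,−6) px in the scene view, so I'll relocate it.

Run:
```python
from h import *
c=cams.calibration("scene");sd=cams.calibration("side")
P0=onz(c,93.2,276.2,.096);P=onz(c,109.2,270.2,.096);print(P0,P,proj(sd,P)-proj(sd,P0),np.hypot(*P[:2]))
s=observe();print(totool(P-s["eef_pos"]))
```

```text
[ 0.44273835 -0.3494825   0.096     ] [ 0.44482126 -0.31620573  0.096     ] [ -5.42706497 -15.93895793] 0.5457582032486088
[-0.27413258 -0.15748926  0.1131928 ]
```

```bash
python3 -m creep '[[[-0.0457,-0.0262,0],[0,0,0],0.07],[[-0.0457,-0.0262,0],[0,0,0],0.07],[[-0.0457,-0.0262,0],[0,0,0],0.07],[[-0.0457,-0.0262,0],[0,0,0],0.07],[[-0.0457,-0.0262,0],[0,0,0],0.07],[[-0.0356,-0.0262,0],[0,0,0],0.07],[[0,0,0],[0,0,0],0.07],[[0,0,0],[0,0,0],0.07]]' 12
python3 - <<'E'
from h import *
c=cams.calibration("wrist");s=observe()["eef_pos"];print(s)
w=cams.snapshot("wrist");cv2.imwrite("pics/w11.png",w)
print("expect px",proj(c,[.4448,-.3162,.096]))
g=cv2.medianBlur(cv2.cvtColor(w,cv2.COLOR_BGR2GRAY),3)[195:300,250:400]
h=cv2.HoughCircles(g,cv2.HOUGH_GRADIENT,1,8,param1=80,param2=12,minRadius=13,maxRadius=32)
for x,y,r in (h[0][:6] if h is not None else []):
    P=onz(c,x+250,y+195,.096);print(x+250,y+195,r,P)
E
```

```text
time: 27.15
eef_pos: [0.446, -0.3065, 0.209]
tool_rot: [2.308, 2.131, 0.0]
wrist_force: [0.1, 0.5, -0.1]
width: 0.0699
grasp_force: 0.0
[ 0.44598802 -0.30646169  0.20901997]
expect px [317.84803727 247.42771837]
315.5 239.5 21.3 [ 0.44351674 -0.30973377  0.096     ]
319.5 221.5 31.4 [ 0.44769308 -0.29588138  0.096     ]
327.5 218.5 23.5 [ 0.45389638 -0.29404396  0.096     ]
323.5 238.5 23.5 [ 0.44968844 -0.30942465  0.096     ]
312.5 226.5 17.2 [ 0.44208753 -0.29934064  0.096     ]
325.5 228.5 23.5 [ 0.45180754 -0.30167901  0.096     ]
```

Run:
```python
import cv2
w=cv2.imread("pics/w11.png");w=w.astype(int)
print([(v,w[v,317].tolist()) for v in range(205,282,3)])
for r in (244,250,256):print(r,[(u,int(w[r,u].sum())) for u in range(286,352,3)])
```

```text
[(205, [119, 128, 136]), (208, [119, 125, 132]), (211, [129, 138, 146]), (214, [117, 122, 130]), (217, [120, 124, 130]), (220, [67, 66, 66]), (223, [67, 67, 68]), (226, [67, 68, 65]), (229, [168, 166, 165]), (232, [162, 161, 158]), (235, [163, 163, 163]), (238, [162, 161, 161]), (241, [163, 161, 162]), (244, [168, 165, 165]), (247, [171, 169, 170]), (250, [170, 168, 170]), (253, [174, 170, 170]), (256, [167, 163, 166]), (259, [175, 170, 170]), (262, [146, 178, 197]), (265, [147, 180, 200]), (268, [143, 181, 200]), (271, [146, 180, 199]), (274, [144, 181, 196]), (277, [141, 178, 197]), (280, [147, 181, 199])]
244 [(286, 473), (289, 462), (292, 584), (295, 647), (298, 663), (301, 503), (304, 504), (307, 510), (310, 508), (313, 498), (316, 498), (319, 483), (322, 484), (325, 488), (328, 477), (331, 473), (334, 465), (337, 656), (340, 657), (343, 517), (346, 463), (349, 466)]
250 [(286, 480), (289, 473), (292, 478), (295, 475), (298, 502), (301, 543), (304, 531), (307, 515), (310, 513), (313, 506), (316, 513), (319, 506), (322, 503), (325, 488), (328, 491), (331, 483), (334, 575), (337, 492), (340, 465), (343, 456), (346, 472), (349, 461)]
256 [(286, 474), (289, 466), (292, 483), (295, 474), (298, 474), (301, 476), (304, 449), (307, 526), (310, 531), (313, 512), (316, 506), (319, 494), (322, 504), (325, 502), (328, 468), (331, 517), (334, 513), (337, 516), (340, 502), (343, 504), (346, 502), (349, 489)]
```

```bash
python3 -m creep '[[[-0.0085,-0.0005,0.03],[0,0,0],0.07],[[0,0,0.04],[0,0,0],0.07],[[0,0,0.035],[0,0,0],0.07],[[0,0,0.02],[0,0,0],0.07],[[0,0,0.017],[0,0,0],0.07],[[0,0,0],[0,0,0],0.07],[[0,0,0],[0,0,0],0.024],[[0,0,0],[0,0,0],0.024]]' 12
python3 -m creep '[[[0,0,0],[0,0,0],0.024],[[0,0,0],[0,0,0],0.024],[[0,0,0],[0,0,0],0.024],[[0,0,0],[0,0,0],0.024],[[0,0,0],[0,0,0],0.024],[[0,0,0],[0,0,0],0.024]]'
python3 -m creep '[[[0,0,-0.005],[0,0,0],0.024],[[0,0,-0.01],[0,0,0],0.024],[[0,0,-0.015],[0,0,0],0.024],[[0,0,-0.01],[0,0,0],0.024],[[0,0,0],[0,0,0],0.024]]'
```

```text
time: 28.2
eef_pos: [0.4448, -0.3158, 0.0678]
tool_rot: [2.307, 2.13, 0.0]
wrist_force: [0.1, 0.2, 0.5]
width: 0.0531
grasp_force: 0.0
time: 28.95
eef_pos: [0.4442, -0.3154, 0.0669]
tool_rot: [-2.308, -2.131, 0.0]
wrist_force: [-3.3, 0.9, 2.2]
width: 0.0281
grasp_force: 12.0
time: 29.58
eef_pos: [0.4448, -0.3159, 0.1081]
tool_rot: [2.307, 2.13, 0.0]
wrist_force: [-0.7, 0.3, -3.6]
width: 0.0275
grasp_force: 12.0
```

```bash
python3 -m creep '[[[0.03,-0.0017,0],[0,0,0],0.024],[[0.042,-0.0017,0],[0,0,0],0.024],[[0.042,-0.0017,0],[0,0,0],0.024],[[0.042,-0.0017,0],[0,0,0],0.024],[[0.042,-0.0017,0],[0,0,0],0.024],[[0.042,-0.0017,0],[0,0,0],0.024],[[0.042,-0.0017,0],[0,0,0],0.024],[[0.042,-0.0017,0],[0,0,0],0.024]]'
python3 -m creep '[[[0.042,-0.0017,0],[0,0,0],0.024],[[0.042,-0.0017,0],[0,0,0],0.024],[[0.035,-0.001,0],[0,0,0],0.024],[[0.022,-0.001,0],[0,0,0],0.024],[[0,0,0],[0,0,0],0.024],[[0,0,0],[0,0,0],0.024]]'
```

```text
time: 30.58
eef_pos: [0.4563, 0.0099, 0.1068]
tool_rot: [-2.308, -2.131, 0.0]
wrist_force: [-0.0, -0.4, -3.2]
width: 0.0276
grasp_force: 12.0
time: 31.32
eef_pos: [0.4621, 0.1492, 0.1067]
tool_rot: [-2.308, -2.131, 0.001]
wrist_force: [0.3, 0.2, -4.1]
width: 0.0278
grasp_force: 12.0
```

```bash
python3 -m creep '[[[0,0,0.01],[0,0,0],0.024],[[0,0,0.01],[0,0,0],0.024],[[0,0,0.008],[0,0,0],0.024],[[0,0,0.004],[0,0,0],0.024],[[0,0,0.002],[0,0,0],0.024],[[0,0,0.001],[0,0,0],0.024],[[0,0,0],[0,0,0],0.024]]'
python3 -m creep '[[[0,0,0.001],[0,0,0],0.024],[[0,0,0],[0,0,0],0.024]]'
```

```text
time: 32.2
eef_pos: [0.4625, 0.1496, 0.0721]
tool_rot: [2.308, 2.131, 0.0]
wrist_force: [-0.3, -0.4, -2.8]
width: 0.0279
grasp_force: 12.0
time: 32.45
eef_pos: [0.4628, 0.1495, 0.0714]
tool_rot: [2.308, 2.131, 0.001]
wrist_force: [-1.1, -2.3, 5.7]
width: 0.0274
grasp_force: 12.0
```

```bash
python3 -m creep '[[[0,0,0],[0,0,0],0.045],[[0,0,0],[0,0,0],0.05],[[0,0,0],[0,0,0],0.05],[[0,0,-0.015],[0,0,0],0.05],[[0,0,-0.04],[0,0,0],0.05],[[0,0,-0.05],[0,0,0],0.05],[[0,0,-0.035],[0,0,0],0.05]]'
python3 -m creep '[[[0.034,0.029,0],[0,0,0],0.03],[[0.034,0.029,0],[0,0,0],0.01],[[0.034,0.029,0],[0,0,0],0],[[0.034,0.029,0],[0,0,0],0],[[0.034,0.029,0],[0,0,0],0],[[0,0,0],[0,0,0],0],[[0,0,0],[0,0,0],0],[[0,0,0],[0,0,0],0]]'
python3 - <<'E'
from h import *
a=cams.snapshot("scene");b=cams.snapshot("side");w=cams.snapshot("wrist")
cv2.imwrite("pics/s12.png",a)
cv2.imwrite("pics/c12.png",np.vstack([np.hstack([cv2.resize(b[150:350,200:460],(400,300)),cv2.resize(w,(400,300))]),cv2.resize(a[160:310,60:460],(800,300))]))
E
```

```text
time: 33.33
eef_pos: [0.4628, 0.1497, 0.2141]
tool_rot: [2.308, 2.13, 0.003]
wrist_force: [0.4, -0.1, -0.1]
width: 0.0501
grasp_force: 0.0
time: 34.33
eef_pos: [0.6199, 0.3069, 0.2114]
tool_rot: [-2.309, -2.131, 0.0]
wrist_force: [1.2, -0.3, -0.3]
width: 0.0005
grasp_force: 0.0
```

View pics/c12.png

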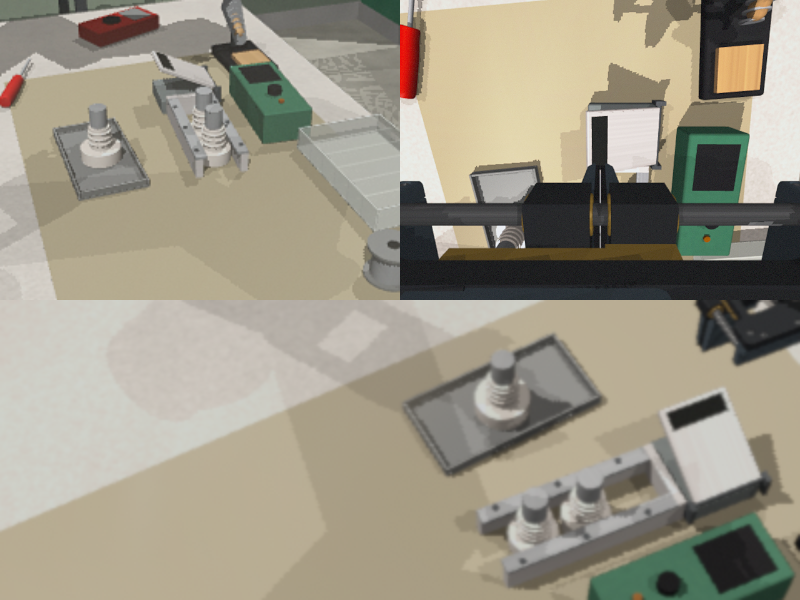

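A stands upright in the tray, both 56 mm insulators are in the lane, nothing is left on the bench, and the closed fingers are over the black strip. Now the plate.

```bash
python3 -m creep '[[[0,0,0.04],[0,0,0],0],[[0,0,0.04],[0,0,0],0],[[0,0,0.02],[0,0,0],0],[[0,0,0.01],[0,0,0],0],[[0,0,0.006],[0,0,0],0],[[0,0,0.004],[0,0,0],0],[[0,0,0.004],[0,0,0],0],[[0,0,0],[0,0,0],0]]'
python3 -m creep '[[[0,0,0.004],[0,0,0],0],[[0,0,0.004],[0,0,0],0],[[0,0,0.004],[0,0,0],0],[[0,0,0.004],[0,0,0],0],[[0,0,0.004],[0,0,0],0],[[0,0,0.004],[0,0,0],0],[[0,0,0],[0,0,0],0]]'
```

```text
time: 35.48
eef_pos: [0.6209, 0.3077, 0.0874]
tool_rot: [2.308, 2.131, 0.002]
wrist_force: [0.4, 0.5, 3.5]
width: 0.0006
grasp_force: 1.4
time: 36.35
eef_pos: [0.6204, 0.3074, 0.0626]
tool_rot: [-2.308, -2.131, 0.001]
wrist_force: [-2.6, 0.9, 5.4]
width: 0.0001
grasp_force: 2.3
```

```bash
python3 -m creep '[[[0,0,0.003],[0,0,0],0],[[0,0,0.003],[0,0,0],0],[[0,0,0.003],[0,0,0],0],[[0,0,0.002],[0,0,0],0],[[0,0,0.002],[0,0,0],0],[[0,0,0],[0,0,0],0]]'
python3 -m creep '[[[0,0,0.001],[0,0,0],0],[[0,0,0.001],[0,0,0],0],[[0,0,0],[0,0,0],0]]'
```

```text
time: 37.1
eef_pos: [0.6201, 0.3075, 0.0498]
tool_rot: [-2.308, -2.131, 0.001]
wrist_force: [-4.5, 1.1, 6.1]
width: 0.0005
grasp_force: 2.8
time: 37.48
eef_pos: [0.6201, 0.3075, 0.0478]
tool_rot: [-2.308, -2.131, 0.001]
wrist_force: [-3.7, 0.3, 5.7]
width: 0.0006
grasp_force: 2.9
```

```bash
python3 -m creep '[[[0,0,0.001],[0,0,0],0],[[0,0,0.0005],[0,0,0],0],[[0,0,0],[0,0,0],0]]'
python3 -m creep '[[[0,0,0.0005],[0,0,0],0],[[0,0,0],[0,0,0],0],[[0,0,0],[0,0,0],0]]'
```

```text
time: 37.85
eef_pos: [0.6201, 0.3074, 0.0464]
tool_rot: [-2.308, -2.131, 0.001]
wrist_force: [-3.6, 0.2, 6.7]
width: 0.001
grasp_force: 3.1
time: 38.22
eef_pos: [0.6201, 0.3075, 0.0462]
tool_rot: [-2.308, -2.131, 0.001]
wrist_force: [-6.4, 0.1, 8.5]
width: 0.0001
grasp_force: 4.6
```

On the stop (force rising past the 6 N hold). Hold well over a second, then let it rise slowly.

```bash
python3 -m creep '[[[0,0,0],[0,0,0],0],[[0,0,0],[0,0,0],0],[[0,0,0],[0,0,0],0],[[0,0,0],[0,0,0],0],[[0,0,0],[0,0,0],0],[[0,0,0],[0,0,0],0],[[0,0,0],[0,0,0],0],[[0,0,0],[0,0,0],0]]'
python3 -m creep '[[[0,0,0],[0,0,0],0],[[0,0,0],[0,0,0],0],[[0,0,0],[0,0,0],0],[[0,0,0],[0,0,0],0],[[0,0,-0.004],[0,0,0],0],[[0,0,-0.006],[0,0,0],0],[[0,0,-0.008],[0,0,0],0],[[0,0,-0.008],[0,0,0],0]]'
python3 -m creep '[[[0,0,-0.008],[0,0,0],0],[[0,0,-0.008],[0,0,0],0],[[0,0,-0.01],[0,0,0],0],[[0,0,-0.02],[0,0,0],0],[[0,0,-0.03],[0,0,0],0],[[0,0,-0.04],[0,0,0],0],[[0,0,0],[0,0,0],0],[[0,0,0],[0,0,0],0]]'
python3 - <<'E'
from fa import *
b=cams.snapshot("scene");cv2.imwrite("pics/s13.png",b);a=cv2.imread("pics/s12.png")
for n,u,v,h in(("plate",410,225,20),("A",311,205,20),("B",326,263,12),("C",354,253,12),("spool",205,390,15),("screwdr",388,137,10)):
    print(n,find(u,v,h,a,b,35))
E
```

```text
time: 39.22
eef_pos: [0.6202, 0.3075, 0.0462]
tool_rot: [-2.308, -2.131, 0.001]
wrist_force: [-5.9, -0.6, 9.1]
width: 0.0006
grasp_force: 4.6
time: 40.22
eef_pos: [0.621, 0.3075, 0.0727]
tool_rot: [2.308, 2.131, 0.001]
wrist_force: [3.1, -1.0, 2.0]
width: 0.0004
grasp_force: 1.7
time: 41.22
eef_pos: [0.6201, 0.3074, 0.188]
tool_rot: [-2.308, -2.131, 0.0]
wrist_force: [-0.4, 0.6, 0.3]
width: 0.0006
grasp_force: 0.0
plate (1.0, array([0, 0]))
A (0.984, array([0, 0]))
B (0.995, array([0, 0]))
C (1.0, array([0, 0]))
spool (0.999, array([0, 0]))
screwdr (0.87, array([-2,  0]))
```

```bash
python3 -c "
from rig import workorder
print(workorder.close_job())"
```

```text
the job is handed in; nothing more can be done
None
```

The job is handed in: both 56 mm insulators are wholly inside the lane, the 66 mm one stands upright in the grey tray, and the plate was held down at its stop for about 1.5 s and has risen again. One 56 mm insulator jammed and tipped at the lane mouth on the first try and went in on the second; pad readings never passed about 12.5 N.

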